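# Ready the label scale and weigh the order

## Robot

A 6-joint arm with a two-finger parallel gripper is mounted at the origin on a cart in front of the work surface, level with it; the furniture and walls round the work are solid. World frame = base frame: x ahead of the robot, y to its left, z up, the work surface at z = 0. Lengths are in m, angles in degrees, forces in N, time in s.
With the tool pointing down it reaches from about 0.35 to 0.875 m from the base axis. Payload 4.2 kg.
Tool frame: the origin (TCP) lies midway between the tips of the shut fingers; the grasp point (between the pads) lies 19 mm behind it; y points along the fingers, z is the direction in which the jaws open and shut, and the axes are right-handed (so a half turn about y gives the same grasp; the last joint's range is limited). The gripper opens to 87 mm and grips with 3 to 60 N. Pads are 19 mm wide; open, the fingers measure 117 mm over their backs; the gripper's body (75 mm by 190 mm) begins 51 mm behind the grasp point.
Start: joints at [-54.626, 22.042, 0.453, 0, -68.411, -14.817], TCP at [0.219, -0.585, 0.223] pointing down, gripper open.
Joint ranges: [-179.83, 179.83], [-69.29, 118.12], [-61.27, 80.66], [-181.25, 117.63], [-171.15, -9.14], [-177.46, 177.46]. Speed limits (degrees/s): [159.86, 159.86, 180, 180, 180, 180].

## Interface

Orientations are given as [roll, pitch, yaw] about the fixed x, y, z axes, in that order (R = Rz(yaw) Ry(pitch) Rx(roll)).
In Python, from workcell import env gives the robot as it stands. The module is installed in compiled form; this text tells all that it offers. Calls block until the motion is done:
- env.goto(position, orientation): joint-space move of the TCP to a pose.
- env.move_straight(position, rotation=None, rate=0.15, force_limit=None): straight line of the TCP; rotation=None keeps the orientation; rate is the mean speed in m/s. With force_limit (N) it stops when the force on the tool has changed by that much, and returns True; else False.
- env.set_joints(angles): joint-space move.
- env.gripper_to(opening, grasp_force=None): opening from 0.0 (shut) to 1.0 (fully open); grasp_force is the grip in N (None keeps the last); returns when the fingers have stopped.
- env.dwell(seconds).
- env.inverse_kinematics(position, orientation): joint angles nearest the present ones, or None.
- env.read_state(): the state.
- env.grab_frame(name): name is "side" or "top"; returns a dict with "image" (420x560x3 uint8, blue, green, red), "fx", "fy", "cx", "cy" (pixels), "position" and "orientation" of the camera in the world. Camera axes: x right, y up, looking along -z (the intrinsics and any distortion apply to the point x, -y, -z); pixel columns grow to the right and rows downward; lengths in m; the calibration is good to about 2 mm. A picture is of the moment at which its call begins. There is no depth.
A pose or a line that the arm cannot do raises env.Unreachable and nothing moves.
- env.close_job(): hands the job in, once; it reports no verdict.
Trained networks look in a picture, given as the dict that the camera call returned (one of the last four; its "shot" number tells which), for a name from the list of things; names that differ only in an ending like _2 or _b are one class to them, and where a whole thing is asked for, a point or a joint stands for the part that bears it (a point fixed in the world has none). Each returns a list of dicts, best first, with "score" (0 to 1); they miss things now and then, are a little off and sometimes report something else, mostly with a low value. They report only what shows in the picture. A call takes as long as a camera call.
- env.search_frame(picture, thing): "xyz" ([x, y, z] in m, in world coordinates, good to about 4 mm: the middle of the surface that is visible of it).
- env.trace(picture, thing): "mask" (420x560 bool, what is visible of it).
The state is a dict: "clock": time; "joint_positions": joint angles; "qvel": joint speeds; "joint_torque": joint torques, N m; "position": TCP position; "tool_rot": TCP orientation; "force": force on the tool from outside, world axes, zero at the start; "wrist_torque": the same for the moment, N m; "opening": opening from 0.0 (shut) to 1.0 (fully open).
Only numpy, scipy, OpenCV 4.12 (cv2) and the standard library are available. Lean on these libraries where they do the work, as an engineer would, in place of code of your own. Each camera call takes 0.05 s, during which the arm holds its last target. There are 200 camera calls.

## Task

Get the label scale ready and put the order on it: lift the spent cardboard core off the label spindle and leave it on the white board, slip the new label roll over the spindle until it lies flat on its seat, then swing the printer's lever upright to the middle mark. Reach behind the scale and feel gently which way the unlit power switch lies: turn it on (toward the printer) if it is off, and if it is on leave it on, never throwing it off. The scale zeroes itself on an empty pan, so only when it is on set every piece of cheese and butter from the white board flat on the pan, side by side, and leave the cheeses beyond the board and scale where they stand.

Things in the scene. Friction and masses are not known exactly. Their poses are not given: they have to be found in the camera images.
- scale: Low grey label-printing scale, 240 deep x 355 wide, fixed, but placed and turned differently each time. Origin: on the deck, mid-width, 130 mm behind its front edge, 110 mm before its rear face; +x to its rear (away from the robot), +y to its left as the robot sees it. Right of y = 70 mm it is 58 mm high and carries the pan; left of it stands the printer, 70 mm high: lever in front, spindle behind.
- pan: Stainless weighing pan, part of the scale: 170 (x) x 230 (y) mm outside, axes as the scale's. Origin: centre of its underside, 67 mm over the deck; the flat inner floor lies 3 mm above the origin and is 162 x 222 mm; the rim stands 7 mm above that floor.
- spindle_seat (a point): The point on the spindle's axis at the top of its round seat, 74 mm over the deck. The upright steel spindle, 23 mm in diameter with a tapered tip, rises 64 mm from here. Axes as the scale's. The roll is home when its underside lies at this point.
- label_roll: White roll of labels, standing on end on the white board: 58 mm outside diameter, 50 mm high, 27 mm bore right through (2 mm of play all round on the spindle), 0.12 kg. Origin: centre of its lower end; z along its bore.
- core: Spent label core: a plain cardboard tube, 34 mm outside, 27 mm inside, 50 mm high, 0.02 kg; it stands on the spindle's seat at the start, with 14 mm of the spindle showing above it. Origin: centre of its lower end; z along its bore.
- lever_pivot (a point): Hinge of the printer's lever, 82 mm over the deck; the hinge runs along the scale's y.
- lever_ball (a point): Centre of the lever's black ball, 22 mm in diameter, on an 8 mm steel arm, 68 mm from lever_pivot.
- head_lever (a joint): Angle of the lever in rad: 0 = straight up, at the middle mark (print); negative = leaning to the front, toward the robot (head open), positive = leaning to the rear; stops at -1.0 and +1.0. It stays where it is left; moving it takes about 2 N at the ball. It starts leaning well to the front.
- switch_lip (a point): Middle of the rear edge of the drip lip over the switch, 55 mm over the deck. The lip covers the first 15 mm behind the rear face, 49 to 58 mm up, from 65 mm left to 65 mm right; behind it the way down is open to a black foot rail, 12 mm over the deck, reaching 45 mm behind the face. The switch snaps over past its middle; pushing it over takes about 5 N at the ball. It starts either way; no light shows which.
- switch_pivot (a point): Hinge (upright) of the power switch on the scale's rear face, 42 mm over the deck; axes as the scale's. A black bat, 7 mm thick with a 9 mm ball at the end, points to the rear from here, 34 mm from hinge to ball centre, and swings level: resting 0.42 rad to the left (+y, toward the printer) = ON, or 0.42 rad to the right = OFF; the ball then lies 31 mm behind the face, 14 mm to that side.
- block: Smooth pale block of cheese, 58 x 105 mm, 52 mm high, 0.33 kg, on the white board or absent. Its own y runs along its length, z up; grasp it across x, at the middle that point block_mid gives (this body's origin may lie up to 21 mm off the middle).
- block_mid (a point): Middle of the underside of block; same axes.
- brick: Rough tan brick of cheese, about 45 x 75 mm where it is firm (53 x 82 over its bulges), 34 to 38 mm high, 0.24 kg, on the white board or absent. Its own y runs along its length, z up; grasp it across x, at the middle that point brick_mid gives (this body's origin may lie up to 21 mm off the middle).
- brick_mid (a point): Middle of the underside of brick; same axes.
- butter: Small yellow piece of butter, 45 x 63 mm, 22 mm high, 0.06 kg, on the white board or absent. Its own y runs along its length, z up; grasp it across x, at the middle that point butter_mid gives (this body's origin may lie up to 21 mm off the middle).
- butter_mid (a point): Middle of the underside of butter; same axes.
- crumbly: Crumbly yellow brick of cheese, about 51 x 86 mm where it is firm (57 x 92 over its bulges), 36 to 40 mm high, 0.24 kg, on the white board or absent. Its own y runs along its length, z up; grasp it across x, at the middle that point crumbly_mid gives (this body's origin may lie up to 21 mm off the middle).
- crumbly_mid (a point): Middle of the underside of crumbly; same axes.
- order_board: White cutting board, 340 (x) x 220 (y) x 10 mm, fixed, to the right of the scale; the label roll and the two or three pieces of the order stand on it. Origin: centre of its underside. The display's curved glass frame rises about 60 mm to the right of the board, so keep the gripper clear of it.
- small_pear: Small yellow pear-shaped cheese, 58 mm across, 73 mm high, on the deck far behind, between scale and board: not part of the order.
- pear: Pear-shaped cheese, 72 mm across, 87 mm high, on the deck behind the scale's left end: not part of the order.

How it is judged (in metres and radians):
On the way, in this order (a step that is already met when the one before it is completed fails the run):
1. the spent core is off the spindle (horizontal distance between core and spindle_seat above 0.08 m), for 0.2 s.
2. the label roll is down on the spindle's seat (horizontal distance between label_roll and spindle_seat below 0.006 m and z of label_roll in the frame of spindle_seat below 0.005 m and angle between label_roll's own z axis and vertical below 0.1 rad), for 0.2 s.
3. the lever stands upright at the middle mark (value of joint head_lever between -0.13 and 0.13 rad), for 0.3 s.
At the end, for the whole second after the job is handed in: The spent core rests on the white board, the roll lies on its seat (within 5 mm in height, 6 mm of the axis), the lever is within 0.13 rad of upright, the switch is on (left), and every piece that is present stands flat on the pan floor with its middle inside the pan, at rest (all of step 2 and all of step 3 and x of core in the frame of order_board between -0.17 and 0.17 m and y of core in the frame of order_board between -0.11 and 0.11 m and z of core in the frame of order_board between 0 and 0.035 m and linear speed of each of core, block, brick, butter, crumbly below 0.02 m/s and value of joint power_switch above 0.3 rad and x of block_mid in the frame of pan between -0.08 and 0.08 m and y of block_mid in the frame of pan between -0.11 and 0.11 m and z of block_mid in the frame of pan between -0.003 and 0.012 m and angle between each of block_mid, brick_mid, butter_mid, crumbly_mid's own z axis and vertical below 0.15 rad and contact force between each of block, brick, butter, crumbly and pan above 0.2 N and x of brick_mid in the frame of pan between -0.08 and 0.08 m and y of brick_mid in the frame of pan between -0.11 and 0.11 m and z of brick_mid in the frame of pan between -0.003 and 0.012 m and x of butter_mid in the frame of pan between -0.08 and 0.08 m and y of butter_mid in the frame of pan between -0.11 and 0.11 m and z of butter_mid in the frame of pan between -0.003 and 0.012 m and x of crumbly_mid in the frame of pan between -0.08 and 0.08 m and y of crumbly_mid in the frame of pan between -0.11 and 0.11 m and z of crumbly_mid in the frame of pan between -0.003 and 0.012 m and velocity of joint head_lever below 0.05 rad/s); the robot touches nothing.
It fails at once if a switch that was on is thrown off (value of joint power_switch below -0.2 rad and distance of switch_tip from where it was at the start of the episode above 0.02 m).
It fails at once if the switch is pushed with more than 25 N (contact force between the fingers and power_switch above 25 N).
It fails at once if a piece is set on the pan while the switch is off (value of joint power_switch below 0 rad and contact force between any of block, brick, butter, crumbly and pan above 0.2 N).
It fails at once if another cheese is shifted by more than 30 mm (distance of any of small_pear, pear from where it was at the start of the episode above 0.03 m).
Of block, brick, butter, crumbly only 2 to 3 are there at a start; the rules pass over those that are not, and their reading is None.
At some moment in a run one of block, brick, butter, crumbly may be knocked a few centimetres aside while the robot is not near it.
It also fails if it takes over 192 s, if anything falls off the work surface, if the arm or the gripper's body presses on something with over 40 N, if the wrist force passes 120 N, or if a joint passes its speed limit or range.

## Working session

There is one attempt and no reset: what is moved stays moved. The work goes in short steps, each a Python script; the robot and the scene stay as the last script left them, time stands still between calls to the robot, and variables do not carry over. Pictures are saved under pics/ and viewed, about 12 in all and at most 16, crops included, and the job is handed in when it is done.

```bash
mkdir -p pics; cat > h.py <<'E'
import numpy as np, cv2
from workcell import env
from scipy.spatial.transform import Rotation as R
def snap(name,fn=None):
    p=env.grab_frame(name)
    if fn: cv2.imwrite('pics/'+fn,p['image'])
    return p
E
python3 - <<'E'
from h import *
for c in ('top','side'):
    p=snap(c,c+'1.png')
    print(c,{k:v for k,v in p.items() if k!='image'})
    for t in ['scale','pan','label_roll','core','lever_ball','lever_pivot','spindle_seat','switch_lip','switch_pivot','block','brick','butter','crumbly','order_board','small_pear','pear']:
        try:
            r=env.search_frame(p,t); print(t,[(np.round(a['xyz'],3).tolist(),round(a['score'],2)) for a in r[:3]])
        except Exception as e: print(t,e)
s=env.read_state();print(s['tool_rot'],s['position'],s['clock'],s['opening'])
E
```

```text
top {'fx': 486.1450799253545, 'fy': 486.1450799253545, 'cx': 275.6835029566332, 'cy': 204.71735529331065, 'position': array([0.35903443, 0.03150983, 1.22780434]), 'orientation': array([ 10.07084109,  -0.41438894, -88.914129  ]), 'shot': 1}
scale [([0.484, 0.143, 0.075], 0.78), ([0.415, -0.159, 0.047], 0.61), ([0.502, -0.206, 0.007], 0.55)]
pan [([0.508, 0.098, 0.076], 0.66)]
label_roll [([0.589, -0.147, 0.057], 0.66)]
core [([0.727, -0.089, 0.052], 0.67), ([0.382, -0.244, 0.046], 0.65), ([0.52, 0.278, 0.117], 0.53)]
lever_ball [([0.387, 0.266, 0.12], 0.6)]
lever_pivot [([0.483, 0.145, 0.07], 0.87)]
spindle_seat []
switch_lip [([0.482, 0.146, 0.07], 0.78)]
switch_pivot [([0.484, 0.141, 0.073], 0.56)]
block [([0.384, 0.267, 0.117], 0.27)]
brick [([0.385, -0.239, 0.05], 0.83)]
butter [([0.485, 0.142, 0.071], 0.73)]
crumbly [([0.418, -0.155, 0.05], 0.95)]
order_board [([0.503, -0.205, 0.009], 0.73), ([0.726, -0.09, 0.056], 0.34)]
small_pear [([0.728, -0.087, 0.056], 0.87)]
pear [([0.713, 0.26, 0.063], 0.97)]
side {'fx': 412.90751282730014, 'fy': 412.90751282730014, 'cx': 284.685482271500
[... 269 characters left out ...]
.13, 0.048], 0.93)]
core [([0.519, 0.3, 0.106], 0.62), ([0.471, 0.208, 0.072], 0.15)]
lever_ball [([0.385, 0.273, 0.114], 0.52)]
lever_pivot [([0.474, 0.199, 0.07], 0.91)]
spindle_seat [([0.472, 0.199, 0.069], 0.8)]
switch_lip [([0.469, 0.206, 0.068], 0.58)]
switch_pivot [([0.473, 0.204, 0.071], 0.78)]
block []
brick [([0.378, -0.228, 0.04], 0.91)]
butter []
crumbly [([0.415, -0.144, 0.048], 0.97)]
order_board [([0.503, -0.176, 0.007], 0.59)]
small_pear [([0.726, -0.074, 0.046], 0.91)]
pear [([0.506, -0.177, 0.01], 0.75), ([0.706, 0.276, 0.055], 0.61), ([0.472, 0.201, 0.071], 0.38)]
[-8.99986988e+01 -2.32045643e-04  2.05574746e+01] [ 0.21947917 -0.58517168  0.2225338 ] 1.7 1.0002929986020654
```

View pics/top1.png

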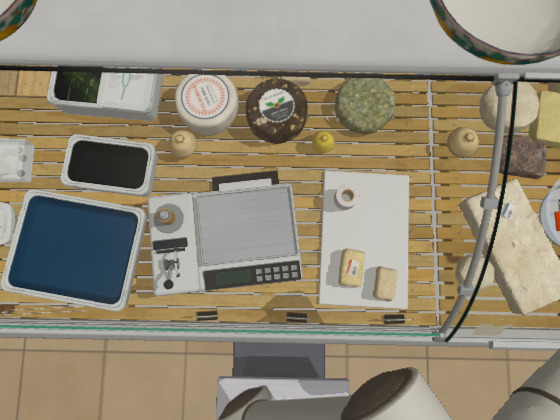

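View pics/side1.png

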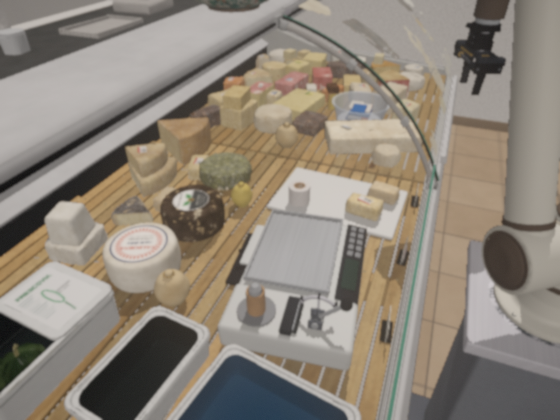

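```bash
cat >> h.py <<'E'
def unproj(p,uv,z):
    Rm=R.from_euler('xyz',p['orientation'],degrees=True).as_matrix(); o=np.array(p['position'])
    uv=np.atleast_2d(np.asarray(uv,float))
    d=np.c_[(uv[:,0]-p['cx'])/p['fx'],-(uv[:,1]-p['cy'])/p['fy'],-np.ones(len(uv))]@Rm.T
    return o+d*((z-o[2])/d[:,2])[:,None]
def proj(p,X):
    Rm=R.from_euler('xyz',p['orientation'],degrees=True).as_matrix()
    c=(np.atleast_2d(X)-p['position'])@Rm
    return np.c_[p['cx']+p['fx']*c[:,0]/-c[:,2],p['cy']-p['fy']*c[:,1]/-c[:,2]]
def rect(p,thing,z,k=0):
    r=env.trace(p,thing)
    if not r: return None
    m=r[k]['mask'].astype(np.uint8)
    c=max(cv2.findContours(m,0,2)[0],key=cv2.contourArea).reshape(-1,2)
    w=unproj(p,c,z)[:,:2].astype(np.float32)
    (cx,cy),(a,b),t=cv2.minAreaRect(w*1000)
    return r[k]['score'],np.round([cx,cy,a,b,t],1)
E
python3 - <<'E'
from h import *
p=snap('top'); im=p['image']
for t,z in [('pan',.077),('scale',.06),('label_roll',.06),('core',.124),('brick',.046),('crumbly',.048),('order_board',.01),('lever_ball',.12)]:
    print(t,rect(p,t,z))
r=env.trace(p,'pan')[0]['mask']; vs,us=np.where(r); print(us.min(),us.max(),vs.min(),vs.max())
cv2.imwrite('pics/c1.png',cv2.resize(im[165:305,140:310],None,fx=4.2,fy=4.2,interpolation=cv2.INTER_CUBIC))
cv2.imwrite('pics/c2.png',cv2.resize(im[165:310,310:420],None,fx=4.1,fy=4.1,interpolation=cv2.INTER_CUBIC))
E
```

```text
pan (0.72, array([514.4,  95.6, 169.1, 230.4,   7.7]))
scale (0.84, array([500.9, 153.8, 275.5, 356.8,   7.6]))
label_roll (0.66, array([ 590.6, -142.4,   57. ,   62.2,   45.7]))
core None
brick (0.88, array([ 383. , -239. ,   53.2,   78.5,   82.7]))
crumbly (0.57, array([ 420.1, -157.1,   56.1,   86.5,   84.9]))
order_board (0.69, array([746.1, -92.7,  60. ,  58.9,  44.7]))
lever_ball (0.75, array([3.926e+02, 2.668e+02, 6.270e+01, 2.060e+01, 3.000e-01]))
196 297 185 264
```

View pics/c1.png

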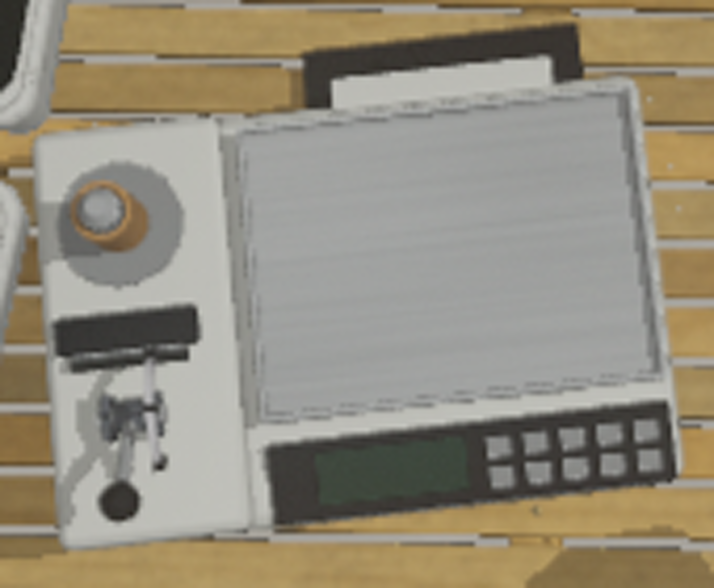

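View pics/c2.png

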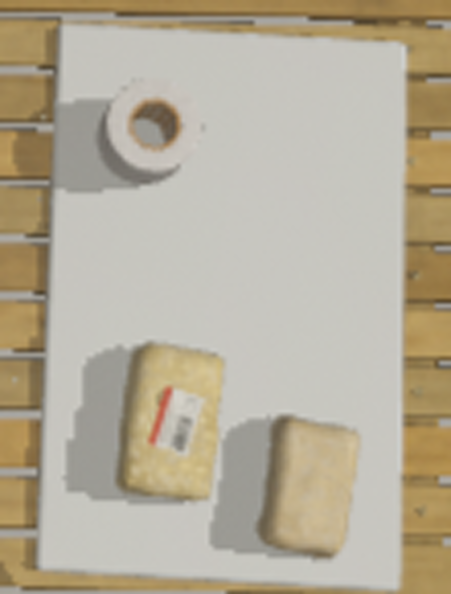

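```bash
python3 - <<'E'
from h import *
p=snap('top')
c=lambda x,y:(140+x/4.2-.4,165+y/4.2-.4)
f=lambda n,uv,z:print(n,np.round(unproj(p,uv,z)[0]*1000,1))
f('seat',c(121,224),.074); f('tip',c(100,210),.138); f('ball',c(119,502),.13); f('pivot',c(130,412),.09)
f('lipL',c(332,78),.058);f('lipR',c(552,56),.058)
f('railL',c(303,53),.012);f('railR',c(576,24),.012)
q=[unproj(p,c(*a),.077)[0] for a in [(222,128),(632,80),(662,380),(258,425)]]
q=np.array(q)*1000;print(np.round(q,1),q.mean(0), np.degrees(np.arctan2(q[2]-q[1],1)[0:2]))
for a,b in [(3,0),(2,1)]: d=q[b]-q[a];print('x-yaw',np.degrees(np.arctan2(d[1],d[0])))
for a,b in [(1,0),(2,3)]: d=q[b]-q[a];print('y-yaw',np.degrees(np.arctan2(-d[0],d[1])))
f('FL',c(70,548),.07);f('RL',c(35,140),.07)
f('roll',(310+153/4.1-.4,165+124/4.1-.4),.06);f('rollbore',(310+155/4.1-.4,165+123/4.1-.4),.06)
print(proj(p,[.4,0,0]))
s=snap('side'); print('side proj seat etc', proj(s,[unproj(p,c(121,224),.074)[0],unproj(p,c(100,210),.138)[0]]))
cv2.imwrite('pics/c3.png',cv2.resize(s['image'][250:350,210:370],None,fx=4.5,fy=4.5,interpolation=cv2.INTER_CUBIC))
E
```

```text
seat [526.7 283.3  74. ]
tip [524.8 281.1 138. ]
ball [369.8 263.6 130. ]
pivot [419.5 268.8  90. ]
lipL [617.9 168.4  58. ]
lipR [633.8  39.7  58. ]
railL [643.4 192.   12. ]
railR [665.   25.8  12. ]
[[583.1 228.   77. ]
 [616.1  -6.8  77. ]
 [443.8 -26.1  77. ]
 [414.3 199.7  77. ]] [514.3233039   98.69319706  77.        ] [-89.6674632  -87.02588385]
x-yaw 9.544254358718925
x-yaw 6.374147438952834
y-yaw 8.003994354881392
y-yaw 7.4467850013887
FL [344.7 302.1  70. ]
RL [575.2 336.5  70. ]
roll [ 594.7 -147.1   60. ]
rollbore [ 595.3 -148.3   60. ]
[[285.03737943 274.67119535]]
side proj seat etc [[255.90394028 308.26324218]
 [255.93074398 283.41352588]]
```

View pics/c3.png

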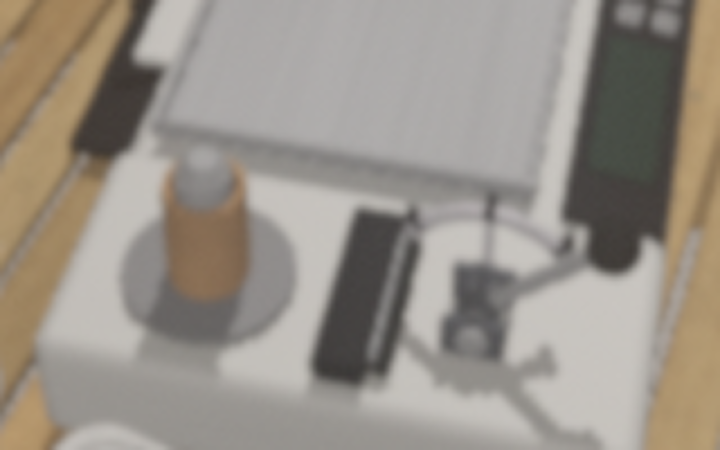

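```bash
cat >> h.py <<'E'
YAW=7.5
SP=np.array([.5255,.2818])
ex=np.array([np.cos(np.radians(YAW)),np.sin(np.radians(YAW))]); ey=np.array([-ex[1],ex[0]])
def dn(y): return [-90,0,y]
def st():
    s=env.read_state(); print(round(s['clock'],1),np.round(s['position'],4),np.round(s['force'],1),'op',round(s['opening'],3))
E
python3 - <<'E'
from h import *
p=env.read_state()['position']
env.move_straight([p[0],p[1],.38],rate=.25)
env.goto([.40,-.1,.38],dn(YAW)); st()
env.goto([*SP,.22],dn(YAW)); 
env.gripper_to(.65); st()
print(env.move_straight([*SP,.097],rate=.1,force_limit=8)); st()
env.gripper_to(0,8); st()
print(env.move_straight([*SP,.19],rate=.12,force_limit=12)); st()
p=snap('top'); cv2.imwrite('pics/d1.png',cv2.resize(p['image'][165:305,120:260],None,fx=4,fy=4))
E
```

```text
5.0 [ 0.4001 -0.1004  0.3799] [ 0.3 -0.8 -0.1] op 1.001
7.4 [0.5255 0.2819 0.22  ] [ 0.6  0.6 -0.5] op 0.653
False
8.8 [0.5259 0.2821 0.0978] [-0.8 -0.3  0.6] op 0.654
9.3 [0.5256 0.2819 0.0972] [-0.4 -0.2  1. ] op 0.376
False
10.2 [0.5249 0.2814 0.1891] [ 0.4  0.5 -0.8] op 0.376
```

View pics/d1.png

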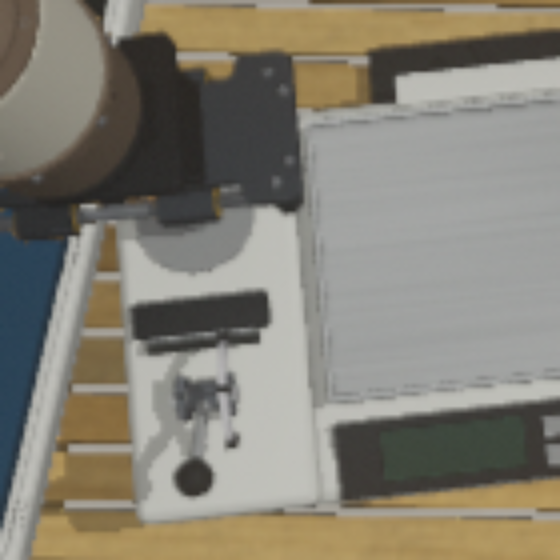

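```bash
python3 - <<'E'
from h import *
env.move_straight([*SP,.24],rate=.2)
env.goto([.53,-.235,.24],dn(0)); env.move_straight([.53,-.235,.06],rate=.2)
print(env.move_straight([.53,-.235,.032],rate=.04,force_limit=4)); st()
env.gripper_to(.65); env.move_straight([.53,-.235,.22],rate=.2)
env.goto([.42,.02,.33],dn(0)); st()
p=snap('top'); s=snap('side'); cv2.imwrite('pics/e1.png',np.hstack([cv2.resize(p['image'][165:305,140:420],None,fx=2.5,fy=2.5),])); 
cv2.imwrite('pics/e2.png',np.vstack([cv2.resize(p['image'][195:240,145:195],None,fx=8,fy=8,interpolation=cv2.INTER_CUBIC),cv2.resize(s['image'][270:320,230:280],(400,220*2-40),interpolation=cv2.INTER_CUBIC)[:,:]])[:600*2])
print(env.search_frame(s,'core')[:1],rect(p,'label_roll',.06))
E
```

```text
True
14.3 [ 0.5295 -0.2349  0.0325] [-0.7  0.3  2.6] op 0.368
17.2 [0.4202 0.0197 0.3293] [ 0.6  0.3 -0.6] op 0.652
[{'xyz': [0.5261, -0.2225, 0.0429], 'score': 0.67}] (0.93, array([ 591.3, -144.2,   58.7,   65.7,   45.7]))
```

View pics/e1.png

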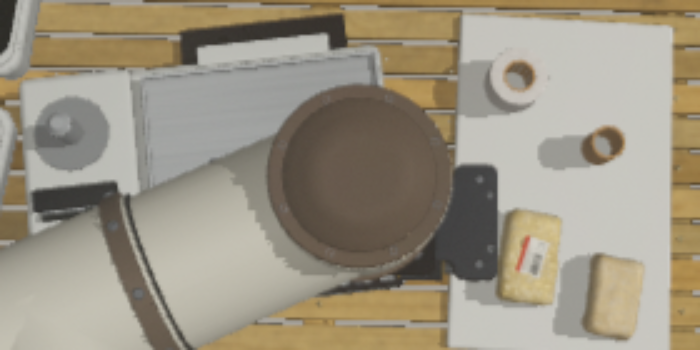

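View pics/e2.png

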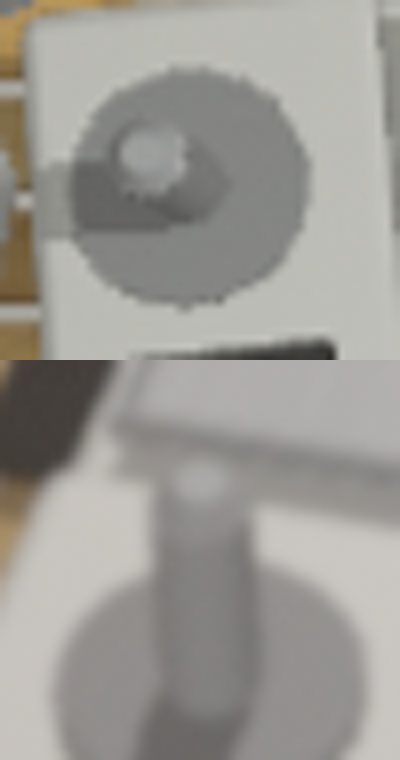

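```bash
python3 - <<'E'
from h import *
from scipy.optimize import least_squares
p=snap('top'); s=snap('side')
obs=[(p,.074,(168.3,217.9)),(p,.138,(163.7,214.2)),(s,.074,(256,311.1)),(s,.138,(254.6,284.9))]
f=lambda q:np.concatenate([proj(c,[q[0],q[1],z])[0]-np.array(o) for c,z,o in obs])
r=least_squares(f,[.525,.28]); print(r.x,np.round(r.fun,1))
A=np.array([.594,-.1465])
env.gripper_to(1.0)
env.goto([*A,.2],dn(90)); env.move_straight([*A,.03],rate=.15,force_limit=8); st()
env.gripper_to(0,5); st(); env.gripper_to(1.0); 
env.move_straight([*A,.10],rate=.2); env.goto([*A,.10],dn(0)); env.move_straight([*A,.026],rate=.15,force_limit=8)
env.gripper_to(0,15); st()
env.move_straight([*A,.24],rate=.15); st()
p=snap('side'); print(rect(p,'label_roll',.24))
E
```

```text
[0.52565716 0.28463452] [-0.5  0.5 -1.8  0.   0.2 -2.1  0.1 -0.2]
21.4 [ 0.5948 -0.1465  0.031 ] [ 0.1 -0.4  0. ] op 1.0
22.0 [ 0.594  -0.1465  0.0301] [ 0.6 -0.4  1.1] op 0.663
25.9 [ 0.5942 -0.1466  0.0265] [-0.9 -0.7  2.1] op 0.667
27.5 [ 0.5935 -0.1464  0.2389] [-0.5  0.1 -1.4] op 0.669
(0.72, array([ 585.4, -164.9,   49.5,  154.6,    2.4]))
```

```bash
python3 - <<'E'
from h import *
S=np.array([.5257,.2832])
env.goto([*S,.24],dn(YAW)); env.move_straight([*S,.165],rate=.15); st()
s=snap('side'); cv2.imwrite('pics/f0.png',cv2.resize(s['image'][220:330,200:310],None,fx=4,fy=4))
n=0
for dx,dy in [(0,0),(.002,0),(0,.002),(-.002,0),(0,-.002),(.004,0),(0,.004),(-.004,0),(0,-.004),(.003,.003),(-.003,.003),(-.003,-.003),(.003,-.003)]:
    env.move_straight([S[0]+dx,S[1]+dy,.163],rate=.1)
    b=env.move_straight([S[0]+dx,S[1]+dy,.094],rate=.05,force_limit=6)
    print(dx,dy,b);st()
    z=env.read_state()['position'][2]
    if z<.10: break
s=snap('side'); cv2.imwrite('pics/f1.png',cv2.resize(s['image'][220:330,200:310],None,fx=4,fy=4))
E
```

```text
29.9 [0.5266 0.2831 0.1658] [ 1.   0.6 -0.4] op 0.666
0 0 False
31.7 [0.5259 0.2834 0.0944] [ 0.1  0.3 -1.3] op 0.667
```

Went straight in. Seat it, release, then do the lever.

```bash
python3 - <<'E'
from h import *
S=np.array([.5257,.2832])
print(env.move_straight([*S,.086],rate=.02,force_limit=4)); st()
env.gripper_to(.85); env.move_straight([*S,.24],rate=.15); st()
env.gripper_to(0)
P=np.array([.4195,.2688]); B=P-.050*ex; half=.0105
a=B-ex*.045
env.goto([*a,.24],dn(YAW)); env.move_straight([*a,.12],rate=.15); st()
e1=P-ex*(.034+.011+half-.0); 
env.move_straight([*e1,.130],rate=.06,force_limit=10); st()
e2=P-ex*(.011+half)
print(env.move_straight([*e2,.141],rate=.06,force_limit=10)); st()
b=e2-ex*.05
env.move_straight([*b,.145],rate=.15); env.move_straight([*b,.25],rate=.2)
env.goto([.40,.02,.35],dn(YAW)); st()
p=snap('top'); s=snap('side')
cv2.imwrite('pics/g1.png',np.hstack([cv2.resize(p['image'][190:300,140:220],(400,550),interpolation=cv2.INTER_CUBIC),cv2.resize(s['image'][250:360,220:300+0],(400,550),interpolation=cv2.INTER_CUBIC)]))
print(env.search_frame(p,'lever_ball')[:1],env.search_frame(s,'lever_ball')[:1],env.search_frame(s,'label_roll')[:1])
E
```

```text
True
32.0 [0.5261 0.2835 0.0904] [-0.2 -0.1  4.1] op 0.665
33.8 [0.5252 0.2829 0.2388] [ 0.4  0.6 -0.6] op 0.85
37.0 [0.326  0.257  0.1204] [0.4 0.7 0. ] op 0.004
37.4 [0.3498 0.2596 0.1269] [-3.2  0.6  2.6] op 0.006
True
37.7 [0.3503 0.2595 0.1268] [-1.6  1.3  1.9] op 0.004
39.7 [0.3998 0.0204 0.3488] [-0.2  0.6 -0.4] op 0.006
[] [{'xyz': [0.3844, 0.2705, 0.1192], 'score': 0.86}] [{'xyz': [0.5144, 0.2971, 0.116], 'score': 0.93}]
```

View pics/g1.png

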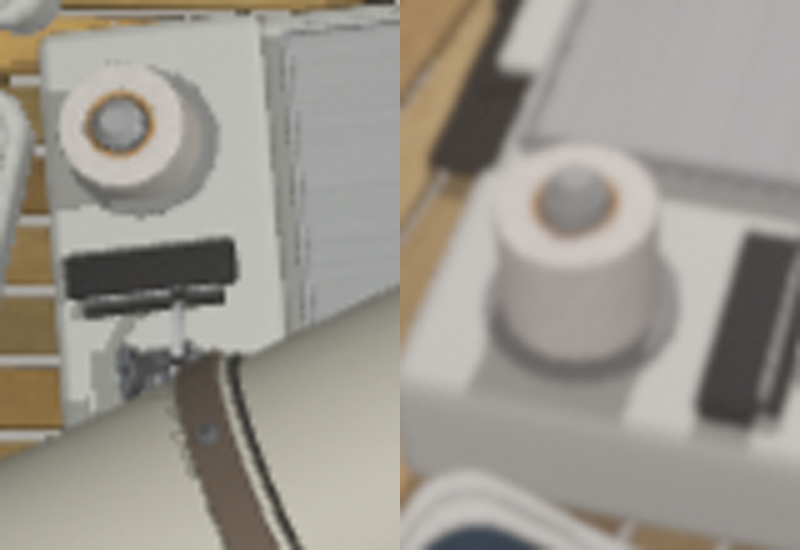

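```bash
python3 - <<'E'
from h import *
P=np.array([.4195,.2688]); half=.0105
a=P-ex*.095; env.goto([*a,.25],dn(YAW)); env.move_straight([*a,.120],rate=.15)
for d,h in [(.045,.122),(.030,.130),(.015,.136),(.0,.139)]:
    e=P-ex*(d+.011+half); print(d,env.move_straight([*e,h],rate=.03,force_limit=25)); st()
b=e-ex*.05
env.move_straight([*b,.142],rate=.15); env.move_straight([*b,.25],rate=.2)
env.goto([.40,-.12,.35],dn(YAW)); st()
p=snap('top'); s=snap('side')
cv2.imwrite('pics/g2.png',np.hstack([cv2.resize(p['image'][190:300,140:220],(400,550),interpolation=cv2.INTER_CUBIC),cv2.resize(s['image'][250:360,260:340],(400,550),interpolation=cv2.INTER_CUBIC)]))
print(env.search_frame(p,'lever_ball')[:1],env.search_frame(s,'lever_ball')[:1])
E
```

```text
0.045 False
43.1 [0.3514 0.2596 0.1221] [-12.1   1.7   8.7] op 0.008
0.03 False
43.8 [0.3685 0.2622 0.1299] [-2.9  0.6  2.4] op 0.005
0.015 False
44.5 [0.3836 0.2639 0.1358] [0.7 0.  0.5] op 0.005
0.0 False
45.2 [0.3985 0.2661 0.139 ] [ 1.2 -0.5 -1.3] op 0.002
47.8 [ 0.4001 -0.1195  0.3493] [ 0.9  0.5 -0.2] op 0.003
[{'xyz': [0.4166, 0.2705, 0.1538], 'score': 0.67}] []
```

View pics/g2.png

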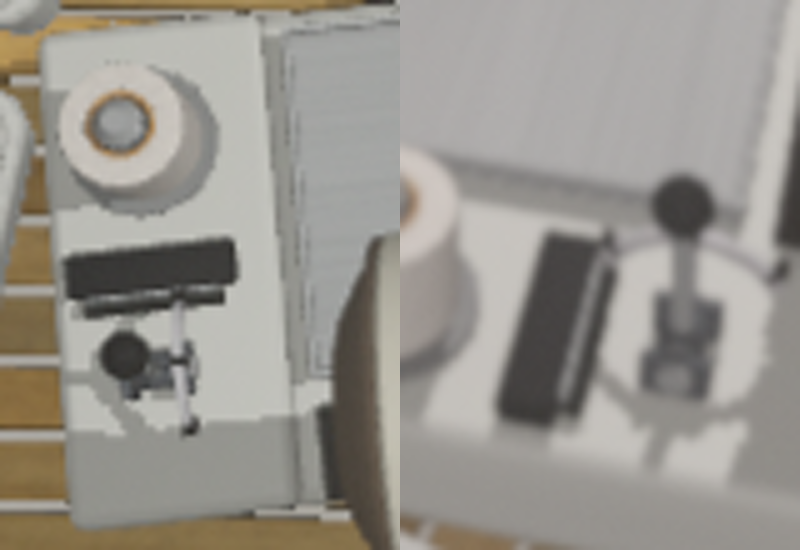

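```bash
python3 - <<'E'
from h import *
from scipy.optimize import least_squares
p=snap('top'); s=snap('side')
def ball(c,box):
    x0,y0,x1,y1=box; g=cv2.cvtColor(c['image'],6)[y0:y1,x0:x1]
    m=(g<55).astype(np.uint8); n,l,stt,cen=cv2.connectedComponentsWithStats(m)
    k=1+np.argmax(stt[1:,4]); print(stt[k],cen[k]+[x0,y0]); return cen[k]+[x0,y0]
bt=ball(p,(158,254,172,268)); bs=ball(s,(308,282,326,300))
f=lambda q:np.r_[proj(p,q)[0]-bt,proj(s,q)[0]-bs]
r=least_squares(f,[.42,.27,.15]); print('ball',r.x,r.fun)
# predicted ball px for angles, pivot = from previous estimates
for piv in [(.4195,.2688)]:
  for th in (-.2,-.1,0,.1,.2):
    X=np.r_[np.array(piv)+ex*.068*np.sin(th),.082+.068*np.cos(th)]
    print(th,proj(p,X)[0],proj(s,X)[0])
# initial hub/spindle check in scale frame
print((r.x[:2]-[.5257,.2834])@np.c_[ex,ey])
for a in [(.4195,.2688,.082),(.4195,.2688,.1)]: print(proj(s,a),proj(p,a))
E
```

```text
[ 3  3  8  9 43] [164.39534884 261.        ]Traceback (most recent call last):
  File "<stdin>", line 8, in <module>
  File "<stdin>", line 7, in ball
    return _wrapfunc(a, 'argmax', axis=axis, out=out, **kwds)
    return bound(*args, **kwds)
ValueError: attempt to get argmax of an empty sequence
```

```bash
python3 - <<'E'
from h import *
from scipy.optimize import least_squares
p=snap('top'); s=snap('side')
def F(q):
    x,y,t0,t1=q; o=[]
    for th,bt,bs in [(t0,(167.9,284.1),(345.6,302.9)),(t1,(164.4,261.0),(316.2,290.6))]:
        X=np.r_[np.array([x,y])+ex*.068*np.sin(th),.082+.068*np.cos(th)]
        o+=[proj(p,X)[0]-bt,proj(s,X)[0]-bs]
    return np.concatenate(o)
r=least_squares(F,[.42,.27,-.8,0]); print(r.x,np.round(r.fun,1))
X=[*r.x[:2],.082]; print(proj(p,X),proj(s,X)); print((r.x[:2]-[.5257,.2834])@np.c_[ex,ey])
E
```

```text
[ 0.41465481  0.26915315 -0.72665186  0.07641899] [-0.1 -0.   0.   0.   0.1 -0.   0.   0. ]
[[170.99834141 264.95152527]] [[317.29726877 317.39194938]]
[-0.11195477  0.00036934]
```

```bash
python3 - <<'E'
from h import *
P=np.array([.4147,.2690]); half=.0105
a=P+ex*.042; env.goto([*a,.27],dn(YAW)); env.move_straight([*a,.140],rate=.15)
e=P+ex*(.0112+half); print(env.move_straight([*e,.140],rate=.03,force_limit=20)); st()
env.move_straight([*a,.142],rate=.1); env.move_straight([*a,.25],rate=.2)
env.goto([.40,-.12,.35],dn(YAW)); st()
p=snap('top'); s=snap('side')
cv2.imwrite('pics/g3.png',np.hstack([cv2.resize(p['image'][190:300,140:220],(400,550),interpolation=cv2.INTER_CUBIC),cv2.resize(s['image'][250:360,260:340],(400,550),interpolation=cv2.INTER_CUBIC)]))
g=cv2.cvtColor(p['image'],6)[254:272,158:172];m=(g<55).astype(np.uint8); n,l,q,c=cv2.connectedComponentsWithStats(m); k=1+np.argmax(q[1:,4]); print(q[k],c[k]+[158,254])
for th in (-.1,-.05,0,.05,.1):
    X=np.r_[P+ex*.068*np.sin(th),.082+.068*np.cos(th)]; print(th,proj(p,X),proj(s,X))
E
```

```text
False
51.6 [0.4363 0.272  0.1401] [0.9 0.  1. ] op 0.003
54.1 [ 0.4003 -0.1195  0.3494] [-0.1  0.7  0.6] op 0.005
[ 3  5  9  8 45] [164.46666667 262.55555556]
-0.1 [[164.99896777 266.39240527]] [[323.34825039 291.89459591]]
-0.05 [[164.86239306 264.84485295]] [[321.33280788 291.42789605]]
0 [[164.74239877 263.2987503 ]] [[319.30975029 291.03049963]]
0.05 [[164.63931763 261.75868406]] [[317.28506083 290.70340425]]
0.1 [[164.5534233  260.22920598]] [[315.26469726 290.44736386]]
```

View pics/g3.png

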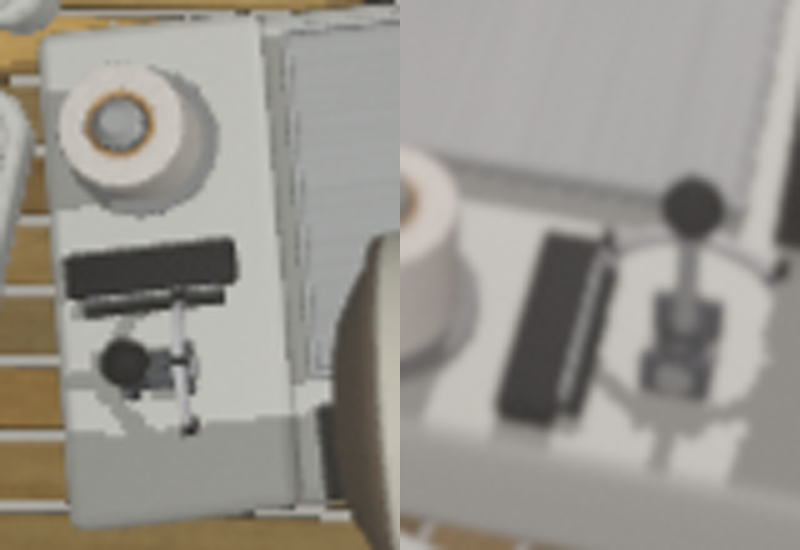

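```bash
python3 - <<'E'
from h import *
Fm=np.array([.6103,.1025]); C=Fm+ex*.031
g=lambda y:C+ey*y
env.goto([*g(-.055),.22],dn(YAW)); st()
print(env.move_straight([*g(-.055),.10],rate=.12,force_limit=8)); 
print(env.move_straight([*g(-.055),.036],rate=.05,force_limit=5)); st()
f0=env.read_state()['force']
for y in np.arange(-.052,-.0135,.003):
    b=env.move_straight([*g(y),.036],rate=.02,force_limit=9)
    s=env.read_state(); print(round(y,3),b,np.round((s['force']-f0)[:2]@np.c_[ex,ey],1),np.round((s['position'][:2]-C)@ey,4))
    if b: break
E
```

```text
55.5 [0.6481 0.0515 0.2213] [-1.4  0.   1. ] op 0.01
False
False
58.0 [0.6485 0.0521 0.0364] [0.3 0.3 0.9] op 0.008
-0.052 False [ 0.2 -0.3] -0.0518
-0.049 False [-0.5 -0.9] -0.0488
-0.046 False [ 0.2 -0. ] -0.0459
-0.043 False [-0.7  0.4] -0.0429
-0.04 False [-0.1  0.4] -0.0399
-0.037 False [-0.7  0. ] -0.0368
-0.034 False [-0.   0.2] -0.0338
-0.031 False [-0.3 -0.1] -0.0309
-0.028 False [0.  0.1] -0.0279
-0.025 False [-0.4 -0.3] -0.0248
-0.022 False [ 0.2 -0.4] -0.0219
-0.019 False [ 0.2 -0.4] -0.0189
-0.016 False [-0.5 -0.4] -0.0159
```

```bash
python3 - <<'E'
from h import *
Fm=np.array([.6103,.1025]); C=Fm+ex*.031
g=lambda y:C+ey*y
f0=env.read_state()['force']
for y in np.arange(-.014,.02,.002):
    b=env.move_straight([*g(y),.036],rate=.02,force_limit=6)
    s=env.read_state(); print(round(y,3),b,np.round((s['force']-f0)[:2]@np.c_[ex,ey],1),np.round((s['position'][:2]-C)@ey,4))
    if b or (s['force']-f0)[:2]@ey<-3: break
E
```

```text
-0.014 False [-0.8  0.8] -0.0139
-0.012 False [ 1.5 -0.1] -0.0119
-0.01 False [1.  0.1] -0.0099
-0.008 False [0.3 0.4] -0.0079
-0.006 False [0.8 0.9] -0.0059
-0.004 False [-0.4  1.1] -0.0038
-0.002 False [ 0.1 -1.6] -0.0024
0.0 False [ 0.4 -7.1] -0.0018
```

```bash
python3 - <<'E'
from h import *
Fm=np.array([.6103,.1025]); C=Fm+ex*.031
g=lambda y:C+ey*y
print(env.move_straight([*g(.004),.036],rate=.01,force_limit=5)); s=env.read_state(); print(np.round(s['force'][:2]@np.c_[ex,ey],1),(s['position'][:2]-C)@ey)
env.move_straight([*g(-.012),.036],rate=.03); env.dwell(.3); st()
# feel again: same place means it is at its stop (on)
for y in np.arange(-.008,.006,.002):
    b=env.move_straight([*g(y),.036],rate=.02,force_limit=5); s=env.read_state(); print(round(y,3),b,np.round(s['force'][:2]@ey,1),np.round((s['position'][:2]-C)@ey,4))
    if b: break
env.move_straight([*g(-.03),.036],rate=.05); env.move_straight([*g(-.03),.2],rate=.15); st()
E
```

```text
True
[ 0.4 -3.9] -0.002191362436420141
65.0 [0.6425 0.0948 0.036 ] [-0.3  0.3  0.5] op 0.006
-0.008 False 0.4 -0.0077
-0.006 False 0.3 -0.0059
-0.004 False 0.5 -0.0039
-0.002 False -1.2 -0.0024
0.0 False -7.3 -0.0018
0.002 False -11.8 -0.0014
0.004 False -16.3 -0.0011
68.9 [0.6443 0.0767 0.1988] [ 0.2 -0.5  0.1] op 0.003
```

```bash
cat >> h.py <<'E'
PAN=np.array([.5143,.097])
def meas(p,t,h,L=None):
    r=rect(p,t,.010+h)
    print(t,r)
    if r is None: return None
    x,y,a,b,th=r[1]
    # yaw such that jaw dir (90+yaw) is along the short side
    ang=th if a<b else th+90   # direction of short side
    yaw=(ang-90+90)%180-90
    c=np.array([x,y])/1000; k=h/(p['position'][2]-.01)/2
    c=c+(c-p['position'][:2])*k*0.9
    return c,yaw
E
python3 - <<'E'
from h import *
env.goto([.44,.06,.36],dn(YAW)); st()
p=snap('top','k.png'); s=snap('side')
cv2.imwrite('pics/k1.png',cv2.resize(p['image'][160:315,150:420],None,fx=2.8,fy=2.8,interpolation=cv2.INTER_CUBIC))
for t,h in [('brick',.036),('crumbly',.038)]: print(meas(p,t,h),[(np.round(a['xyz'],3),a['score']) for a in env.search_frame(s,t)[:1]])
for t in ('block','butter'): print(t,[(np.round(a['xyz'],3),round(a['score'],2)) for a in env.search_frame(s,t)[:1]+env.search_frame(p,t)[:1]])
E
```

```text
70.0 [0.4403 0.0602 0.3589] [0.  0.5 0. ] op 0.003
brick (0.62, array([ 383.2, -239.3,   53.2,   79.1,   83.3]))
(array([ 0.38352147, -0.24290248]), np.float64(-6.700000000000003)) [(array([ 0.385, -0.231,  0.044]), 0.91)]
crumbly (0.88, array([ 392.3, -167.5,   58.1,   89.6,   84.5]))
(array([ 0.3927671 , -0.17029443]), np.float64(-5.5)) [(array([ 0.388, -0.15 ,  0.045]), 0.89)]
block []
butter [(array([0.425, 0.101, 0.067]), 0.61)]
```

View pics/k1.png

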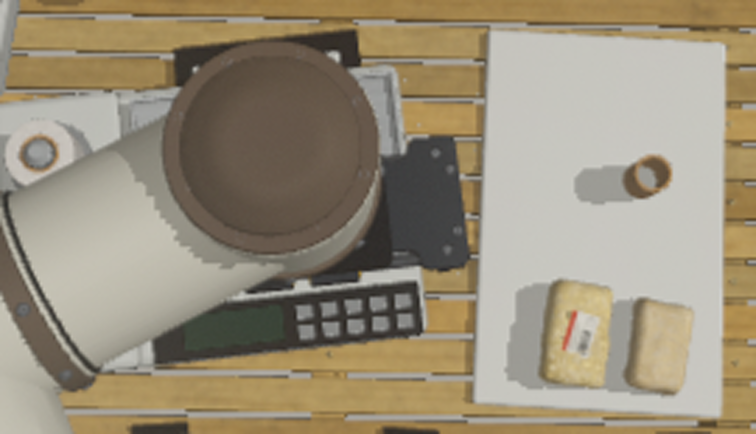

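```bash
python3 - <<'E'
from h import *
p=snap('top')
X=.393; E={}
for t,z in [('crumbly',.040),('brick',.036)]:
    m=env.trace(p,t)[0]['mask']; vs,us=np.where(m); w=unproj(p,np.c_[us,vs],z)
    for x in (X-.02,X,X+.02):
        y=w[abs(w[:,0]-x)<.002,1]; print(t,x,y.min(),y.max()); E[t,x]=(y.min()-.0012,y.max()+.0012)
hi=E['crumbly',X][0]; lo=E['brick',X][1]; print('gap',lo,hi)
yaw=-5.5; W=.080; t=.013
c=np.array([X,(lo+hi)/2+t/2+W/2]); print(c)
env.gripper_to(W/.087); env.goto([*c,.2],dn(yaw)); env.move_straight([*c,.06],rate=.15)
print(env.move_straight([*c,.018],rate=.03,force_limit=5)); st()
E
```

```text
crumbly 0.373 -0.19715711213936044 -0.13921067920846888
crumbly 0.393 -0.19745637899488583 -0.14173195651399434
crumbly 0.41300000000000003 -0.19772400977454963 -0.14428215695067628
brick 0.373 -0.26581082698239383 -0.21489284221438248
brick 0.393 -0.2687036190025283 -0.21763889497694916
brick 0.41300000000000003 -0.26917363308526066 -0.22040072395361618
gap -0.21643889497694915 -0.19865637899488583
[ 0.393      -0.16104764]
False
75.8 [ 0.3931 -0.161   0.0182] [-0.5 -0.3  0.4] op 0.921
```

```bash
python3 - <<'E'
from h import *
s=env.read_state()['position']
env.gripper_to(0,20); st()
env.move_straight([s[0],s[1],.20],rate=.12); st()
T=PAN+ey*.055
env.goto([*T,.20],dn(YAW)); env.move_straight([*T,.10],rate=.15)
print(env.move_straight([*T,.076],rate=.03,force_limit=4)); st()
env.gripper_to(.78); st(); env.move_straight([*T,.22],rate=.15)
env.goto([.44,.06,.36],dn(YAW)); p=snap('top'); print(meas(p,'brick',.036)); st()
E
```

```text
76.4 [ 0.3931 -0.1612  0.0181] [-0.2 -1.9  0.7] op 0.586
78.0 [ 0.3927 -0.1609  0.1993] [-0.8  0.  -2. ] op 0.586
True
80.8 [0.5068 0.1514 0.078 ] [-1.6  0.6  4.3] op 0.587
81.4 [0.5057 0.1508 0.077 ] [-1.  -0.3  0.6] op 0.776
brick (0.96, array([ 382.6, -239.2,   54.8,   77.4,   81.4]))
(array([ 0.38291348, -0.24280115]), np.float64(-8.599999999999994))
83.4 [0.4399 0.0605 0.3576] [ 0.1 -0.2 -0. ] op 0.776
```

```bash
python3 - <<'E'
from h import *
c=np.array([.383,-.243])
env.gripper_to(.95); env.goto([*c,.2],dn(-7.5)); env.move_straight([*c,.06],rate=.15)
print(env.move_straight([*c,.018],rate=.04,force_limit=6)); st()
env.gripper_to(0,20); st(); env.move_straight([*c,.20],rate=.12); st()
T=PAN-ey*.052
env.goto([*T,.20],dn(YAW)); env.move_straight([*T,.10],rate=.15)
print(env.move_straight([*T,.076],rate=.03,force_limit=4)); st()
env.gripper_to(.75); st(); env.move_straight([*T,.25],rate=.15)
env.goto([.30,-.40,.36],dn(0)); st()
p=snap('top'); s=snap('side')
cv2.imwrite('pics/z1.png',cv2.resize(p['image'][165:310,140:420],None,fx=2.8,fy=2.8,interpolation=cv2.INTER_CUBIC))
cv2.imwrite('pics/z2.png',cv2.resize(s['image'][170:360,210:420],None,fx=3,fy=3,interpolation=cv2.INTER_CUBIC))
E
```

```text
False
87.6 [ 0.3832 -0.2431  0.0182] [-0.3  0.2  0.4] op 0.949
88.3 [ 0.3831 -0.2431  0.018 ] [ 0.1 -0.6  0.1] op 0.523
90.0 [ 0.3825 -0.2428  0.1993] [-0.4  0.3 -2.2] op 0.524
True
92.7 [0.5207 0.0454 0.078 ] [-0.2  0.3  3.7] op 0.526
93.4 [0.5195 0.045  0.077 ] [-0.4  0.8 -0.2] op 0.754
96.5 [ 0.3005 -0.3996  0.3596] [-0.2 -1.5  0.1] op 0.75
```

View pics/z1.png

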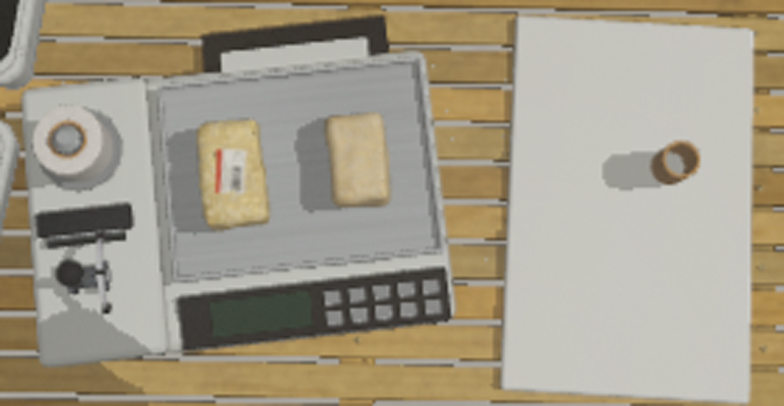

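View pics/z2.png

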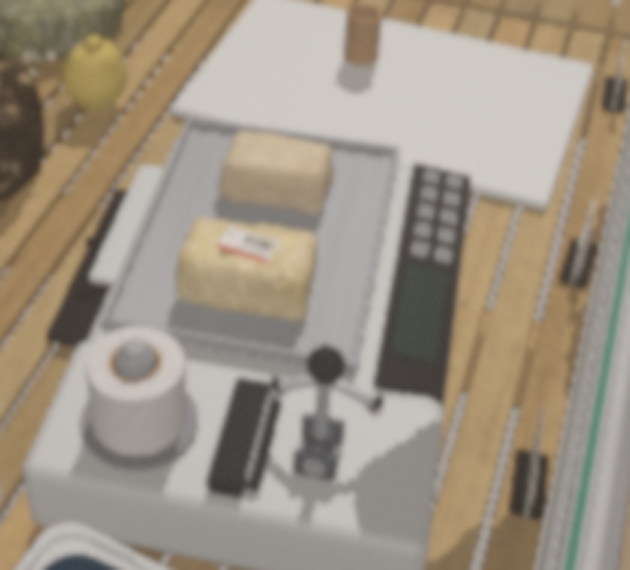

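The final pictures show both pieces flat on the pan (around (235,172) and (357,158) in z1). The roll is on its seat, the lever is upright, and the core stands on the board at (675,162).

```bash
python3 -c "
from h import *
env.dwell(.5); env.close_job(); st()"
```

```text
the job is handed in; nothing more can be done
the job is handed in; nothing more can be done
```

The job is handed in at about 97 s of the 192 s allowed; the hand-in reports no verdict.

- **Core:** I lifted it off the spindle and left it standing on the white board, where the last picture shows it.
- **Label roll:** It slid over the spindle at the first try and stopped on the seat. The pictures show it flat, with the spindle tip centred in the bore.
- **Lever:** The first push stopped early at its force limit. The second left it leaning about 0.08 rad to the rear, so I nudged it back. My last estimate from the pictures is about +0.025 rad, inside the 0.13 rad allowed.
- **Switch:** I swept toward the printer with light force. Nothing lay on the off side, and there was a firm stop on the on side at the same place twice, about 16 N at most. I took it as already on and left it. This rests on touch alone, as the cameras cannot see the switch.
- **Order:** Only the crumbly cheese and the brick were on the board. The crumbly had been knocked toward the brick, so I measured it again before gripping it. Both stand flat, side by side, on the pan.
- **Other cheeses:** The arm felt no contact near the two pear-shaped cheeses. I did not measure their positions again at the end.

The networks reported butter twice at low to middling scores, but each time at a spot on the scale. The pictures showed no butter or block on the board or the scale, so I took these as false.

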